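Close up the figure-drying box and start it

ROBOT

A 7-joint arm with a two-finger parallel gripper is mounted at the origin on the work surface. World frame = base frame: x ahead of the robot, y to its left, z up, the work surface at z = 0. Lengths are in m, angles in rad, forces in N, time in s.
With the tool pointing down it reaches from about 0.4 to 0.85 m from the base axis. Payload 4.5 kg.
Tool frame: the origin (TCP) lies at the very end of the fingers, on their centre line; the grasp point (between the pads) lies 19 mm behind it; y points along the fingers, x is the direction in which the jaws open and shut, and the axes are right-handed (so a half turn about y gives the same grasp; the last joint's range is limited). The gripper opens to 88 mm and grips with 3 to 60 N. Pads are 18 mm wide; open, the fingers measure 123 mm over their backs; the gripper's body (75 mm by 187 mm) begins 45 mm behind the grasp point.
Start: joints at [0.034, 0.689, -0.195, 1.565, 0.157, 0.902, -0.215], TCP at [0.625, 0, 0.239] pointing down, gripper open.
Joint ranges: [-3.01, 3.01], [-0.46, 2.08], [-1.47, 1.51], [0.13, 2.56], [-1, 4.14], [0.04, 2.09], [-2.66, 2.66]. Speed limits (rad/s): [2.57, 2.57, 3.14, 3.14, 3.14, 3.14, 3.14].

INTERFACE

Orientations are given as a unit quaternion [x, y, z, w].
In Python, from plant import r gives the robot as it stands.
- The arm moves only by the shell command python3 -m inch 'ROWS' [OPENING] [FORCE]. ROWS is JSON, a list of rows, each a list of 6 numbers: the shift along the tool's x, y, z in mm, then the turn, a rotation vector about the tool's x, y, z in rad. In form: [[x, y, z, ax, ay, az], ...]. A call has 1 to 12 rows; each row shifts and turns the commanded pose from where the row before left it, along the tool's axes as they then stand; what a row does not reach is not made up. A row lasts 1/12 s, in which the tool goes at most 41.7 mm and 7.16 degrees, less where a joint would pass 70% of its speed; a pose out of reach is approached as far as the arm can. A call is refused whole if a number of a shift passes 41.7 or a number of a turn 0.125, either way. A call with a gripper value outside its range is refused whole. OPENING is the finger opening in mm, from 0 to 88.1, set as the call begins (- or left out, the last holds). The fingers move at their own pace and stop on an object; FORCE is the grip in N (left out, the last holds). Time passes only in rows, so rows that do not move let the fingers close. It gives the time, the measured TCP pose, the force and the opening at its end, in the units of the state.
- r.get_state(): the state, without advancing time (a new reading comes with each control period).
- r.snapshot(name): name is "scene" or "side" or "wrist"; returns a dict with "img" (384x512x3 uint8, red, green, blue), "range_z" (384x512 float32, m along the optical axis (not along the pixel's ray), 0 where there is no reading), "mtx" (3x3 intrinsics, pixels), "camera_from_world" (4x4, takes a point from world to camera coordinates); the wrist camera has in their place "tool_from_camera" (4x4, takes a point from camera to tool coordinates, whose origin is the TCP and whose axes are the tool frame's). Camera axes: x right, y down, z forward; pixel columns grow to the right and rows downward; lengths in m; the calibration is good to about 2 mm. A picture is of the moment at which its call begins: read the wrist's pose just before it.
- r.finish_job(): hands the job in, once; it reports no verdict.
The state is a dict: "clock": time; "q": joint angles; "qd": joint speeds; "joint_torque": joint torques, N m; "tool_pos": TCP position; "eef_rot": TCP orientation; "contact_force": force on the tool from outside, world axes, zero at the start; "moment": the same for the moment, N m; "opening": opening from 0.0 (shut) to 1.0 (fully open).
Only numpy, scipy, OpenCV 4.12 (cv2) and the standard library are available. Lean on these libraries where they do the work, as an engineer would, in place of code of your own. Each camera call takes 0.05 s, during which the arm holds its last target.

TASK

The freshly painted figure is already standing in the drying box. Pick the box's loose lid up by its handle and set it on the box so that it is fully seated all round, without dropping it, and let go. Then slide the child-lock tab on the box's front ledge all the way aside, press the start button it was covering right down, let it go, and leave everything else on the shelf undisturbed.

Things in the scene. Friction and masses are not known exactly. Their poses are not given: they have to be found in the camera images.
- box_mouth (a point): Centre of the mouth of the drying box, at rim height, 90 mm above the table. Grey open tub fixed to the table, outside 140 (x) x 180 (y) mm, walls 6 mm, mouth 128 x 168 mm. A black control ledge 78 mm deep, 180 mm wide, 60 mm high is joined to its front, the -x side of this frame. z is up, y along the long side.
- lid_handle (a point): Centre of the handle of the loose lid, half-way up it: a black block 16 mm thick (x), 90 mm long (y), 34 mm high, in the middle of the lid's grey plate. This point is 17 mm above the plate's top and 25 mm above the plate's underside, which rests on the box's rim when seated. z is up.
- lock_fin (a point): Centre of the upright fin of the child-lock tab. The tab is an aluminium plate 62 (x) x 52 (y) x 5 mm on two rails on the ledge, its top 78 mm above the table; the fin in its middle is 36 mm along x, 10 mm thick along y and 24 mm high, its top 102 mm above the table. Axes parallel to the box's.
- lock (a joint): Slide of the child-lock tab in m: near 0 (0 to 0.006 at the start) it covers the button, 0.058 is its far stop, fully aside, towards the box's +y. Friction of about 1.5 N; it stays where it is left.
- button_top (a point): Centre of the top face of the start button, a white round button 32 mm across, sunk between the tab's rails (50 mm apart inside them) on the ledge; its top is 70 mm above the table when up, 10 mm above the ledge. Hidden under the tab at the start. Axes parallel to the box's.
- button (a joint): Travel of the start button in m: 0 up, 0.008 right down. Spring, 1.6 N to start moving and 4.8 N right down; it comes back up by itself.
- figure_mid (a point): Middle (30 mm up) of the small plain figure, 40 mm across and 59 mm high, standing loose inside the box. Leave it standing.
- pot_mid (a point): Middle of a loose squat paint pot, 42 mm across and 34 mm high, standing between the box and the lid. Bystander.
- dish_mid (a point): Middle of a loose ceramic mixing dish with six wells, 90 x 125 x 20 mm, on the green mat to the right. Bystander.
- sculpt_mid (a point): Middle of a loose stainless sculpting tool, 156 mm long and 8 mm high, lying to the right, beside the green mat. Bystander.
- mug_mid (a point): Middle of a loose water mug, 76 mm across and 85 mm high, on the left. Bystander.
- lid: The lid, about 250 g: plate 144 x 184 x 8 mm (long side along y) with a stepped lip under it, 11 mm deep, that goes into the box's mouth: 121 x 161 mm, its lowest 5 mm 115 x 155 mm. Origin at the centre of the lip's underside, 35 mm below lid_handle, same axes. Starts lying on its lip on the table. Fits either way round.

How it is judged:
By the outcome, as a careful person would: the job done as asked, in the order asked, and still so for the second after the job is handed in, with the robot touching nothing.
It also fails if it takes over 64 s, if anything falls off the work surface, if the arm or the gripper's body presses on something with over 40 N, if the wrist force passes 120 N, or if a joint passes its speed limit or range.

## Working session

There is one attempt and no reset: what is moved stays moved. The work goes in short steps, Python scripts to look and compute and a shell command to move; the robot and the scene stay as the last step left them, time stands still between calls to the robot, and variables do not carry over. Pictures are saved under pics/ and viewed, and the job is handed in when it is done.

```bash
ls; mkdir -p pics; cat > h.py <<'E'
import numpy as np, cv2
from plant import r
from scipy.spatial.transform import Rotation as R
def snap(name,fn=None):
    s=r.get_state(); d=r.snapshot(name); d['s']=s
    if fn: cv2.imwrite('pics/'+fn+'.png',d['img'][:,:,::-1])
    if name=='wrist':
        T=np.eye(4);T[:3,:3]=R.from_quat(s['eef_rot']).as_matrix();T[:3,3]=s['tool_pos']
        d['wfc']=T@d['tool_from_camera']
    else: d['wfc']=np.linalg.inv(d['camera_from_world'])
    return d
def cloud(d):
    z=d['range_z'];K=d['mtx'];v,u=np.indices(z.shape)
    P=np.stack([(u-K[0,2])/K[0,0]*z,(v-K[1,2])/K[1,1]*z,z],-1)
    return P@d['wfc'][:3,:3].T+d['wfc'][:3,3]
def ray(d,u,v,h):
    K=d['mtx'];c=np.array([(u-K[0,2])/K[0,0],(v-K[1,2])/K[1,1],1.])
    w=d['wfc'][:3,:3]@c;o=d['wfc'][:3,3];return o+w*(h-o[2])/w[2]
E
python3 - <<'E'
from h import *
print(r.get_state())
for n in ['scene','side','wrist']:
    d=snap(n,n+'0');print(n,d['wfc'].round(3).tolist(),d['mtx'].tolist())
    np.savez('pics/'+n+'0.npz',cloud=cloud(d),img=d['img'],z=d['range_z'],wfc=d['wfc'],mtx=d['mtx'])
E
```

```text
pics
{'clock': 0.0, 'q': array([ 0.03381206,  0.69000807, -0.19452105,  1.56634724,  0.1572992 ,
        0.90249126, -0.21509936]), 'qd': array([ 0.00201724, -0.00160839,  0.00161955, -0.00053825,  0.00161028,
        0.0003558 ,  0.00018983]), 'joint_torque': array([ 3.38560185e-04, -5.27571630e+01, -1.26686912e+00, -1.53434461e+01,
       -5.26333472e-02,  6.56995355e-03,  1.65937727e-04]), 'tool_pos': array([ 6.24363224e-01, -5.29316598e-05,  2.37894325e-01]), 'eef_rot': array([ 7.07151304e-01, -6.28981525e-04, -6.84382172e-04, -7.07061644e-01]), 'contact_force': array([ 0.16004111,  0.3320783 , -0.01414505]), 'moment': array([ 0.00461393, -0.03887841,  0.05449047]), 'opening': 1.0028233305268612}
scene [[-0.496, 0.668, -0.554, 1.148], [0.868, 0.391, -0.306, 0.323], [0.012, -0.633, -0.774, 0.949], [0.0, 0.0, 0.0, 1.0]] [[353.9702244424182, 0.0, 254.16374536703526], [0.0, 353.9702244424182, 188.11427106127496], [0.0, 0.0, 1.0]]
side [[0.998, -0.024, 0.061, 0.447], [-0.065, -0.538, 0.841, -1.632], [0.013, -0.843, -0.538, 1.123], [0.0, 0.0, 0.0, 1.0]] [[470.9023020787209, 0.0, 249.7309008178563], [0.0, 470.9023020787209, 193.8528436948516], [0.0, 0.0, 1.0]]
wrist [[1.0, 0.0, -0.001, 0.624], [0.0, -0.949, -0.316, 0.082], [-0.001, 0.316, -0.949, 0.384], [0.0, 0.0, 0.0, 1.0]] [[283.9343337277916, 0.0, 255.09773744048655], [0.0, 283.9343337277916, 192.0759629240502], [0.0, 0.0, 1.0]]
```

View pics/scene0.png

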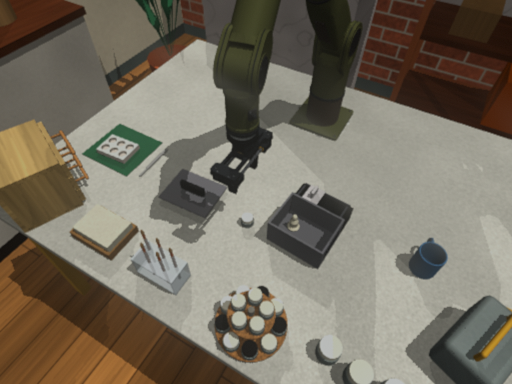

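View pics/side0.png

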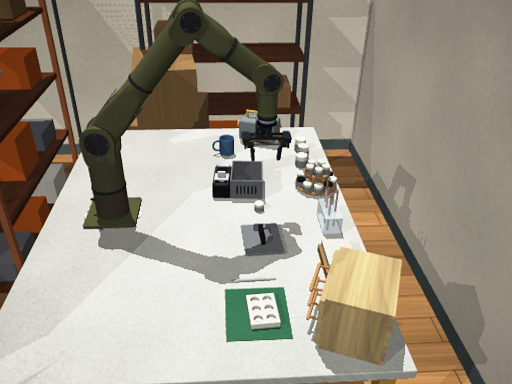

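View pics/wrist0.png

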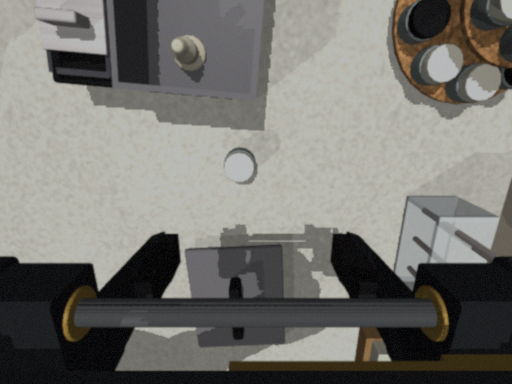

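The scene view shows the box near (310,222), the lid near (193,194) with the handle on top, and the pot at (247,219). The mug is at (428,258), and the dish and tool are near (118,150). The wrist view shows the box at top left, the tab at (75,20), the pot at (240,165) and the lid at (235,295). Next I localise them from the depth images.

```bash
python3 - <<'E'
from h import *
def rect(P,n):
    if len(P)<8: print(n,len(P));return
    c,s,a=cv2.minAreaRect((P[:,:2]*1000).astype(np.float32)); print(n,len(P),np.round(c,1),np.round(s,1),round(a,2),'z',np.median(P[:,2]).round(4))
for n in ['scene','side','wrist']:
    d=np.load(f'pics/{n}0.npz');C=d['cloud'];z=d['z'];P=C[z>0]
    near=(P[:,0]>.4)&(P[:,0]<.8)
    for lab,y0,y1,z0,z1 in [('handle',-.25,-.04,.04,.06),('plate',-.25,-.04,.014,.024),('rim',.05,.35,.084,.096),('ledge',.05,.35,.056,.064),('tab',.05,.35,.075,.082),('fin',.05,.35,.098,.107),('pot',-.05,.1,.029,.04)]:
        m=near&(P[:,1]>y0)&(P[:,1]<y1)&(P[:,2]>z0)&(P[:,2]<z1);Q=P[m]
        rect(Q,n+' '+lab)
        if len(Q): print('   ',np.percentile(Q,[1,50,99],axis=0).round(3).tolist())
E
```

```text
scene handle 125 [ 597.8 -210.2] [18.9 78.5] 1.92 z 0.0507
    [[0.589, -0.249, 0.041], [0.6, -0.208, 0.051], [0.607, -0.172, 0.055]]
scene plate 1145 [ 596.3 -188.5] [145.5 130.2] 3.51 z 0.0183
    [[0.526, -0.249, 0.014], [0.61, -0.178, 0.018], [0.668, -0.123, 0.022]]
scene rim 540 [535.9 178.5] [180.6 198.5] 84.81 z 0.0894
    [[0.463, 0.083, 0.084], [0.567, 0.179, 0.089], [0.64, 0.269, 0.094]]
scene ledge 649 [609.  173.4] [179.7 381.2] 85.62 z 0.06
    [[0.42, 0.089, 0.056], [0.462, 0.207, 0.06], [0.64, 0.274, 0.064]]
scene tab 396 [528.4 180.5] [177.2 212.8] 85.07 z 0.0784
    [[0.421, 0.088, 0.075], [0.479, 0.158, 0.078], [0.64, 0.265, 0.082]]
scene fin 31 [452.6 151.3] [10.  34.7] 82.63 z 0.101
    [[0.436, 0.147, 0.099], [0.453, 0.152, 0.101], [0.47, 0.158, 0.104]]
scene pot 139 [558.   40.3] [118.1 138.5] 89.68 z 0.0338
    [[0.494, -0.018, 0.03], [0.604, 0.006, 0.034], [0.626, 0.099, 0.039]]
side handle 59 [ 595.6 -211.4] [16.1 73.3] 3.9 z 0.0527
    [[0.586, -0.248, 0.042], [0.594, -0.21, 0.053], [0.605, -0.177, 0.058]]
side plate 585 [ 594.5 -186.1] [143.3 134. ] 2.83 z 
[... 939 characters left out ...]
 0.015], [0.598, -0.164, 0.018], [0.665, -0.125, 0.02]]
wrist rim 2493 [532.  123.1] [ 84.9 197.8] 89.39 z 0.09
    [[0.443, 0.081, 0.084], [0.529, 0.11, 0.09], [0.63, 0.164, 0.094]]
wrist ledge 1795 [603.7 127.6] [ 88.8 388.7] 89.52 z 0.06
    [[0.412, 0.094, 0.056], [0.451, 0.115, 0.06], [0.553, 0.168, 0.064]]
wrist tab 2971 [457.  135.3] [71.3 77.7] 85.35 z 0.078
    [[0.42, 0.106, 0.075], [0.459, 0.141, 0.078], [0.497, 0.168, 0.081]]
wrist fin 566 [450.2 150.1] [10.3 37.1] 85.46 z 0.1017
    [[0.433, 0.144, 0.098], [0.451, 0.15, 0.102], [0.468, 0.156, 0.104]]
wrist pot 709 [560.6  47.5] [ 37.4 169.3] 41.5 z 0.0339
    [[0.492, -0.02, 0.031], [0.604, -0.001, 0.034], [0.622, 0.098, 0.036]]
```

```bash
python3 -m inch '[[-10,-5,35,0,0,0],[-10,-5,35,0,0,0],[-10,-5,35,0,0,0],[-10,-5,35,0,0,0],[-10,-5,35,0,0,0],[-10,-5,35,0,0,0],[0,0,0,0,0,0],[0,0,0,0,0,0],[0,0,0,0,0,0]]'
python3 - <<'E'
from h import *
d=snap('wrist','wrist1');np.savez('pics/wrist1.npz',cloud=cloud(d),img=d['img'],z=d['range_z'],wfc=d['wfc'],mtx=d['mtx'])
print(d['s']['clock'],d['s']['tool_pos'])
E
```

```text
clock: 0.9
tool_pos: [0.565, 0.2092, 0.2684]
eef_rot: [0.708, -0.0, -0.0, -0.707]
contact_force: [0.1, -0.7, -0.1]
opening: 0.999
0.9 [0.56502583 0.2092261  0.26842243]
```

View pics/wrist1.png

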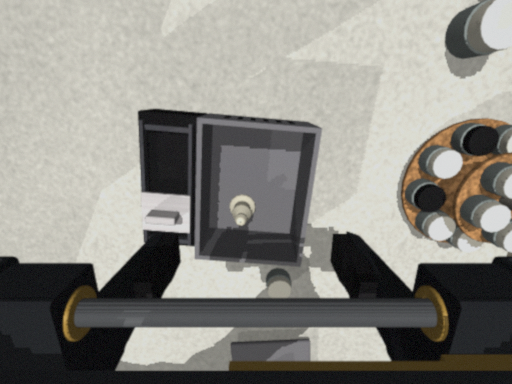

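The wrist view shows the whole mouth (rim corners about (200,117), (320,128), (302,264), (196,258)), with the tab at (165,210) and the figure at (242,210). Next I fit rectangles to the rim, lid and fin.

```bash
python3 - <<'E'
from h import *
def rect(Q,lab):
    m=np.ones(len(Q),bool)
    c,s,a=cv2.minAreaRect((Q[:,:2]*1000).astype(np.float32))
    if s[0]>s[1]: a-=90; s=s[::-1]
    print(lab,len(Q),np.round(c,1),np.round(s,1),'yaw of long axis from y',round((a+45)%90-45,2))
def comp(d,z0,z1,box):
    C=d['cloud'];m=(d['z']>0)&(C[...,2]>z0)&(C[...,2]<z1)&(C[...,0]>box[0])&(C[...,0]<box[1])&(C[...,1]>box[2])&(C[...,1]<box[3])
    n,l,st,_=cv2.connectedComponentsWithStats(m.astype(np.uint8),connectivity=8)
    k=1+np.argmax(st[1:,4]);return C[l==k]
W0=np.load('pics/wrist0.npz');W1=np.load('pics/wrist1.npz');S=np.load('pics/scene0.npz');D=np.load('pics/side0.npz')
for n,d in [('w1',W1),('sc',S),('sd',D)]:
    try:
        rect(comp(d,.086,.094,(.485,.7,.05,.35)),n+' rim')
        rect(comp(d,.098,.107,(.4,.5,.05,.35)),n+' fin')
        rect(comp(d,.0755,.0815,(.4,.493,.05,.35)),n+' tab')
    except Exception as e: print(n,e)
for n,d in [('w0',W0),('sc',S),('sd',D)]:
    rect(comp(d,.012,.024,(.45,.75,-.4,-.05)),n+' plate')
    rect(comp(d,.046,.06,(.45,.75,-.4,-.05)),n+' handletop')
rect(comp(S,.03,.038,(.56,.65,-.05,.06)),'pot')
# figure
C=W1['cloud'];m=(C[...,0]>.52)&(C[...,0]<.62)&(C[...,1]>.11)&(C[...,1]<.24)&(C[...,2]>.03)&(C[...,2]<.07);print('fig',np.percentile(C[m],[2,50,98],axis=0).round(3))
E
```

```text
w1 rim 2778 [562.9 174.4] [140.5 180.6] yaw of long axis from y -4.79
w1 fin 247 [451.2 150.8] [10.5 35. ] yaw of long axis from y -6.26
w1 tab 1413 [450.6 150.3] [52.6 62.3] yaw of long axis from y -4.83
sc rim 465 [562.8 176. ] [144.4 180.6] yaw of long axis from y -5.19
sc fin 31 [452.6 151.3] [10.  34.7] yaw of long axis from y -7.37
sc tab 198 [450.4 152. ] [52.7 62.3] yaw of long axis from y -4.38
sd rim 42 [549.7 264.7] [27.8 96.6] yaw of long axis from y -0.19
sd fin 8 [442.2 148.3] [ 9.6 18.7] yaw of long axis from y 13.07
sd tab 58 [449.8 145.7] [60.  60.6] yaw of long axis from y -8.68
w0 plate 4609 [ 594.1 -170.7] [ 90.6 144.3] yaw of long axis from y 2.83
w0 handletop 127 [ 598.9 -249.6] [15.2 22.6] yaw of long axis from y -1.88
sc plate 1643 [ 597.9 -215.9] [145.8 185.8] yaw of long axis from y 3.21
sc handletop 116 [ 598.2 -215.3] [18.8 86. ] yaw of long axis from y 1.42
sd plate 1002 [ 596.  -216.4] [143.4 194.5] yaw of long axis from y 2.98
sd handletop 68 [ 596.1 -219.7] [15.9 89.7] yaw of long axis from y 3.19
pot 95 [604.9   1. ] [34.5 37.6] yaw of long axis from y 30.92
fig [[0.533 0.127 0.032]
 [0.546 0.138 0.044]
 [0.558 0.145 0.065]]
```

```bash
python3 -m inch '[[3,0,-40,0,0,0],[3,0,-40,0,0,0],[3,0,-40,0,0,0],[3,0,-40,0,0,0],[3,0,-40,0,0,0],[3,15,-40,0,0,0],[3,25,-40,0,0,0],[3,25,-40,0,0,0],[3,20,-40,0,0,0],[3,15,-40,0,0,0],[2,0,-25,0,-0.052,0],[0,0,0,0,0,0]]' 80 ; python3 -m inch '[[0,0,0,0,0,0],[0,0,0,0,0,0]]'
python3 - <<'E'
from h import *
d=snap('wrist','wrist2');np.savez('pics/wrist2.npz',cloud=cloud(d),img=d['img'],z=d['range_z'],wfc=d['wfc'],mtx=d['mtx'])
s=d['s'];print(s['clock'],s['tool_pos'],R.from_quat(s['eef_rot']).as_matrix().round(3).tolist(),s['contact_force'])
C=cloud(d)
for z0,z1 in [(.047,.058),(.014,.023)]:
    m=(C[...,2]>z0)&(C[...,2]<z1)&(C[...,1]<-.1)&(C[...,0]>.5)&(C[...,0]<.7)&(d['range_z']>0)
    n,l,st,_=cv2.connectedComponentsWithStats(m.astype(np.uint8))
    for k in np.argsort(-st[1:,4])[:3]+1: print(z0,st[k],cv2.minAreaRect((C[l==k][:,:2]*1000).astype(np.float32)),np.median(C[l==k][:,2]))
E
```

```text
clock: 1.95
tool_pos: [0.5929, -0.2123, 0.175]
eef_rot: [0.709, 0.013, -0.015, -0.705]
contact_force: [-0.1, -0.3, -0.0]
opening: 0.907
clock: 2.12
tool_pos: [0.5955, -0.2009, 0.1768]
eef_rot: [-0.707, -0.018, 0.018, 0.707]
contact_force: [0.3, -0.2, -0.4]
opening: 0.907
2.1167 [ 0.59548582 -0.20091454  0.17677752] [[0.999, -0.0, -0.05], [0.05, 0.001, 0.999], [-0.0, -1.0, 0.001]] [ 0.25647715 -0.2326329  -0.43856597]
0.047 [ 248  156   16   83 1295] ((596.417724609375, -217.24195861816406), (15.973227500915527, 88.70450592041016), 3.3758881092071533) 0.05158535824278915
0.014 [  186   105   139   156 18370] ((596.5606079101562, -217.90899658203125), (144.22900390625, 183.82528686523438), 3.075258731842041) 0.0180579384489514
```

View pics/wrist2.png

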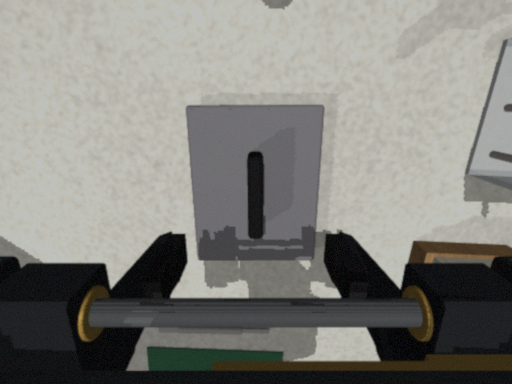

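The picture shows the lid plate at (187-323,105-260) and its handle at (256,195). The fit puts the handle at (596.5,-217.5) mm with a yaw of 3.1°. Now I descend and grip.

```bash
python3 -m inch '[[0,20,-8.5,0,0,0],[0,30,-8,0,0,0],[0,35,0,0,0,0],[0,30,0,0,0,0],[0,20,0,0,0,0],[0,10,0,0,0,0],[0,6,0,0,0,0],[0,0,0,0,0,0],[0,0,0,0,0,0]]' 
python3 -m inch '[[0,0,0,0,0,0],[0,0,0,0,0,0],[0,0,0,0,0,0],[0,0,0,0,0,0],[0,0,0,0,0,0],[0,0,0,0,0,0]]' 5 35
```

```text
clock: 2.92
tool_pos: [0.5978, -0.2167, 0.027]
eef_rot: [0.707, 0.019, -0.018, -0.707]
contact_force: [-0.4, -0.2, 0.2]
opening: 0.91
clock: 3.42
tool_pos: [0.5969, -0.217, 0.0261]
eef_rot: [0.707, 0.018, -0.018, -0.707]
contact_force: [0.7, 0.2, 0.7]
opening: 0.478
```

```bash
python3 -m inch '[[0,0,0,0,0,0],[0,0,0,0,0,0],[0,0,0,0,0,0],[0,0,0,0,0,0],[0,0,0,0,0,0],[0,0,0,0,0,0],[0,0,0,0,0,0]]'
```

```text
clock: 4.0
tool_pos: [0.5966, -0.217, 0.0258]
eef_rot: [-0.707, -0.018, 0.019, 0.707]
contact_force: [0.5, -0.2, -0.6]
opening: 0.176
```

```bash
python3 -m inch '[[0,-4,0,0,0,0],[0,-10,0,0,0,0],[0,-20,0,0,0,0],[0,-25,0,0,0,0],[0,-30,0,0,0,0],[0,-30,0,0,0,0],[0,-25,0,0,0,0],[0,-10,0,0,0,0],[0,0,0,0,0,0],[0,0,0,0,0,0],[0,0,0,0,0,0]]' - 50
python3 - <<'E'
from h import *
d=snap('wrist','wrist3');s=d['s'];C=cloud(d)
print(s['tool_pos'],s['opening'],s['contact_force'],s['moment'])
m=(C[...,2]>.125)&(C[...,2]<.160)&(C[...,1]<-.1)&(d['range_z']>0)&(C[...,0]>.5)&(C[...,0]<.7)
n,l,st,_=cv2.connectedComponentsWithStats(m.astype(np.uint8))
k=np.argmax(st[1:,4])+1;Q=C[l==k];print(st[k],cv2.minAreaRect((Q[:,:2]*1000).astype(np.float32)))
A=np.c_[Q[:,:2]-Q[:,:2].mean(0),np.ones(len(Q))];print(np.linalg.lstsq(A,Q[:,2],rcond=None)[0])
E
```

```text
clock: 4.92
tool_pos: [0.5954, -0.2167, 0.178]
eef_rot: [-0.707, -0.017, 0.02, 0.707]
contact_force: [-0.2, 1.2, -3.6]
opening: 0.179
[ 0.59535175 -0.21666975  0.17803283] 0.17893788145898396 [-0.24340424  1.15622491 -3.63643577] [-0.05175269  0.02479822  0.02493347]Traceback (most recent call last):
  File "<stdin>", line 6, in <module>
    return _wrapfunc(a, 'argmax', axis=axis, out=out, **kwds)
    return bound(*args, **kwds)
ValueError: attempt to get argmax of an empty sequence
```

View pics/wrist3.png

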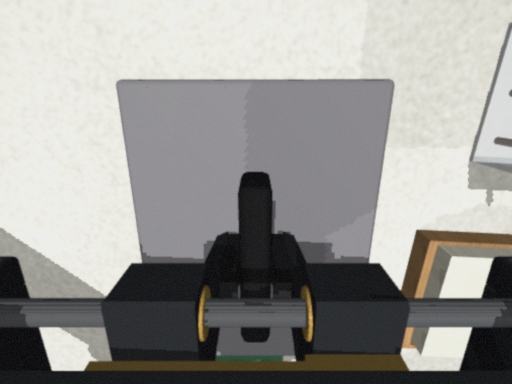

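The lid is held, with its plate spanning (118-393,80-260) in view. My z-window was wrong, because the plate top is at about 0.171, so I measure again.

```bash
cat > lidtilt.py <<'E'
from h import *
d=snap('wrist');s=d['s'];C=cloud(d);t=s['tool_pos']
RT=R.from_quat(s['eef_rot']).as_matrix()
L=(C-t)@RT  # tool coords
m=(d['range_z']>0)&(abs(L[...,1])<.03)&(L[...,2]>.01)&(abs(L[...,0])<.1)&(L[...,1]>-.0)
Q=L[m];print(s['clock'],t,len(Q),Q.min(0).round(4) if len(Q) else '',Q.max(0).round(4))
A=np.c_[Q[:,[0,2]],np.ones(len(Q))];print('plate in tool: dy/dx,dy/dz,y0',np.linalg.lstsq(A,Q[:,1],rcond=None)[0].round(4))
Wd=C[m];A=np.c_[Wd[:,:2],np.ones(len(Wd))];print('world slopes',np.linalg.lstsq(A,Wd[:,2],rcond=None)[0].round(4),'z',np.median(Wd[:,2]))
print(cv2.minAreaRect((Wd[:,:2]*1000).astype(np.float32)),'tool rot',RT.round(4).tolist(),s['opening'],s['contact_force'])
E
python3 lidtilt.py
```

```text
4.9667 [ 0.59534173 -0.21665535  0.17779967] 35960 [-0.072   0.0001  0.01  ] [0.0714 0.0114 0.0908]
plate in tool: dy/dx,dy/dz,y0 [-0.0013  0.0017  0.0077]
world slopes [-0.0025 -0.0006  0.1714] z 0.17003815827132918
((592.3470458984375, -166.3539581298828), (143.40081787109375, 80.75489807128906), 2.9870011806488037) tool rot [[0.9986, -0.0039, -0.0521], [0.0521, 0.0011, 0.9986], [-0.0038, -1.0, 0.0013]] 0.17944639207220664 [-0.33503598  0.34217065 -3.53522711]
```

```bash
python3 -m inch '[[0,0,12,0,0,0],[-1,0,25,0,0,0],[-1.2,0,36,0,0,0],[-1.2,0,36,0,0,0],[-1.2,0,36,0,0,0],[-1.2,0,36,0,0,0],[-1.2,0,36,0,0,0],[-1.2,0,36,0,0,0],[-1.2,0,36,0,0,0],[-1.2,0,36,0,0,0],[-1,0,36,0,0,0],[0,0,22,0,0,0]]'
python3 -m inch '[[0,0,10,0,0,0],[0,0,0,0,0.04,0],[0,0,0,0,0.056,0],[0,0,0,0,0.04,0],[0,0,0,0,0,0],[0,0,0,0,0,0],[0,0,0,0,0,0],[0,0,0,0,0,0],[0,0,0,0,0,0]]'
python3 lidtilt.py
python3 - <<'E'
from h import *
snap('scene','scene4');snap('side','side4');snap('wrist','wrist4')
E
```

```text
clock: 6.02
tool_pos: [0.5632, 0.1717, 0.1793]
eef_rot: [-0.705, -0.02, 0.021, 0.708]
contact_force: [-1.0, 0.7, -3.8]
opening: 0.175
clock: 6.77
tool_pos: [0.5648, 0.1747, 0.1798]
eef_rot: [-0.706, 0.03, -0.03, 0.706]
contact_force: [0.8, -0.3, -4.1]
opening: 0.174
6.7667 [0.5647738  0.17466598 0.17981766] 35973 [-0.0716  0.      0.01  ] [0.0714 0.0121 0.0908]
plate in tool: dy/dx,dy/dz,y0 [-0.0011  0.0019  0.0077]
world slopes [ 0.0009 -0.002   0.1719] z 0.17201186504020455
((568.93408203125, 224.87599182128906), (80.76746368408203, 142.9944305419922), 85.19052124023438) tool rot [[0.9965, -0.0001, 0.0838], [-0.0838, 0.0, 0.9965], [-0.0001, -1.0, 0.0]] 0.1741251133106789 [ 0.77573171 -0.34072109 -4.07700585]
```

View pics/wrist4.png

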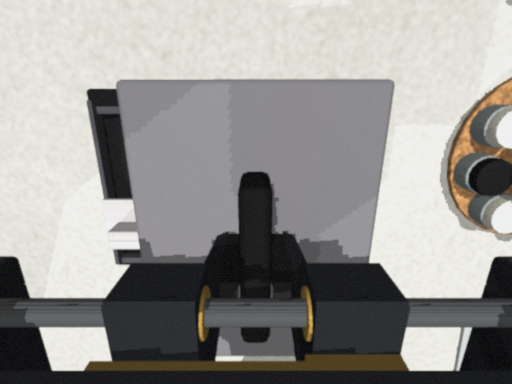

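View pics/scene4.png

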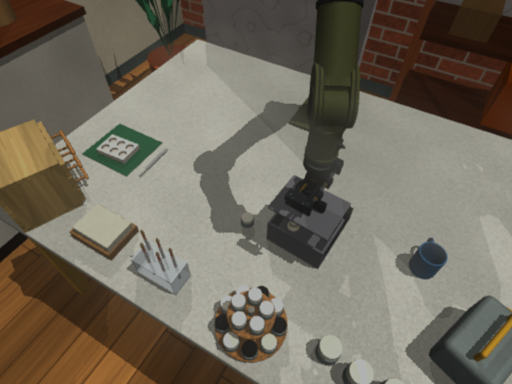

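The lid hangs level above the box: 0.2° tilt, yaw -4.8°. A small correction is needed before I lower it.

```bash
python3 -m inch '[[-1.7,5,0.9,0,0,0],[0,15,0,0,0,0],[0,18,0,0,0,0],[0,14,0,0,0,0],[0,6,0,0,0,0],[0,0,0,0,0,0],[0,0,0,0,0,0],[0,0,0,0,0,0],[0,0,0,0,0,0]]'
python3 lidtilt.py
```

```text
clock: 7.72
tool_pos: [0.5639, 0.1762, 0.1228]
eef_rot: [-0.706, 0.029, -0.03, 0.707]
contact_force: [0.6, -1.0, -3.1]
opening: 0.173
7.7167 [0.56387811 0.17618334 0.12283477] 35983 [-0.0717  0.      0.01  ] [0.0715 0.0116 0.0907]
plate in tool: dy/dx,dy/dz,y0 [-0.0013  0.002   0.0077]
world slopes [ 0.003  -0.0013  0.1136] z 0.11506270778424865
((568.002685546875, 226.4034423828125), (80.74129486083984, 143.25144958496094), 85.17682647705078) tool rot [[0.9965, 0.0019, 0.084], [-0.084, 0.0007, 0.9965], [0.0018, -1.0, 0.0009]] 0.1729185105524912 [ 0.60216764 -1.00250093 -3.11048097]
```

```bash
python3 -m inch '[[-0.5,3,-0.5,0,0,0],[0,3,0,0,0,0],[0,3,0,0,0,0],[0,2,0,0,0,0],[0,0,0,0,0,0],[0,0,0,0,0,0]]'
python3 -m inch '[[0,2,0,0,0,0],[0,2,0,0,0,0],[0,1,0,0,0,0],[0,0,0,0,0,0],[0,0,0,0,0,0],[0,0,0,0,0,0]]'
```

```text
clock: 8.27
tool_pos: [0.5625, 0.1754, 0.1106]
eef_rot: [0.707, -0.03, 0.03, -0.706]
contact_force: [-0.3, -0.1, -3.3]
opening: 0.174
clock: 8.77
tool_pos: [0.5626, 0.1755, 0.1058]
eef_rot: [-0.706, 0.03, -0.03, 0.706]
contact_force: [-0.5, 1.2, -2.6]
opening: 0.176
```

```bash
python3 -m inch '[[0,1,0,0,0,0],[0,1,0,0,0,0],[0,0,0,0,0,0],[0,0,0,0,0,0]]'; python3 lidtilt.py
```

```text
clock: 9.1
tool_pos: [0.5627, 0.1755, 0.1058]
eef_rot: [-0.706, 0.029, -0.03, 0.707]
contact_force: [-3.7, -0.4, 12.6]
opening: 0.174
9.1 [0.56265238 0.17547105 0.10575011] 35998 [-0.0717  0.0001  0.01  ] [0.0717 0.012  0.0908]
plate in tool: dy/dx,dy/dz,y0 [-0.0002  0.0021  0.0076]
world slopes [ 0.0008 -0.002   0.098 ] z 0.09801411872678431
((566.8946533203125, 225.6730194091797), (80.75749969482422, 143.34249877929688), 85.18815612792969) tool rot [[0.9965, 0.0008, 0.084], [-0.084, 0.0001, 0.9965], [0.0008, -1.0, 0.0002]] 0.17417313990593236 [-3.69188055 -0.41548205 12.55365094]
```

Plate top is at 98 mm, level, with contact felt, so the lid is seated. I release it.

```bash
python3 -m inch '[[0,-1.5,0,0,0,0],[0,0,0,0,0,0],[0,0,0,0,0,0],[0,0,0,0,0,0],[0,0,0,0,0,0],[0,0,0,0,0,0]]' 44 
python3 -m inch '[[0,0,0,0,0,0],[0,-5,0,0,0,0],[0,-20,0,0,0,0],[0,-35,0,0,0,0],[0,-40,0,0,0,0],[0,-35,0,0,0,0],[0,-15,0,0,0,0],[0,0,0,0,0,0],[0,0,0,0,0,0]]' 
python3 - <<'E'
from h import *
d=snap('wrist','wrist5');C=cloud(d)
m=(d['range_z']>0)&(C[...,2]>.0945)&(C[...,2]<.103)&(C[...,0]>.48)&(C[...,0]<.66)
n,l,st,_=cv2.connectedComponentsWithStats(m.astype(np.uint8));k=np.argmax(st[1:,4])+1
Q=C[l==k];print(cv2.minAreaRect((Q[:,:2]*1000).astype(np.float32)));A=np.c_[Q[:,:2]-[.563,.1745],np.ones(len(Q))];print(np.linalg.lstsq(A,Q[:,2],rcond=None)[0])
print(Q.min(0),Q.max(0))
for z0,z1,xr in [(.098,.107,.49),(.0755,.0815,.487)]:
    m=(C[...,2]>z0)&(C[...,2]<z1)&(C[...,0]>.4)&(C[...,0]<xr)&(C[...,1]>.08)&(C[...,1]<.28)
    n,l,st,_=cv2.connectedComponentsWithStats(m.astype(np.uint8));k=np.argmax(st[1:,4])+1
    print(z0,st[k],cv2.minAreaRect((C[l==k][:,:2]*1000).astype(np.float32)))
E
```

```text
clock: 9.65
tool_pos: [0.5626, 0.1754, 0.1052]
eef_rot: [0.706, -0.03, 0.03, -0.706]
contact_force: [-0.3, -0.2, 0.7]
opening: 0.498
clock: 10.4
tool_pos: [0.5629, 0.1755, 0.2564]
eef_rot: [-0.706, 0.029, -0.03, 0.707]
contact_force: [-0.8, -0.5, -1.1]
opening: 0.505
((562.8765869140625, 174.1084442138672), (183.69033813476562, 144.11619567871094), 85.20188903808594)
[1.01805906e-03 4.94292783e-05 9.80159346e-02]
[0.48547898 0.07989101 0.09455119] [0.64184806 0.27133942 0.10087392]
0.098 [143 201  32   9 267] ((450.8875427246094, 150.77206420898438), (9.339016914367676, 35.31063461303711), 83.99002838134766)
0.0755 [ 137  178   55   41 1628] ((450.57647705078125, 150.49053955078125), (51.92335891723633, 62.32796096801758), 85.09994506835938)
```

View pics/wrist5.png

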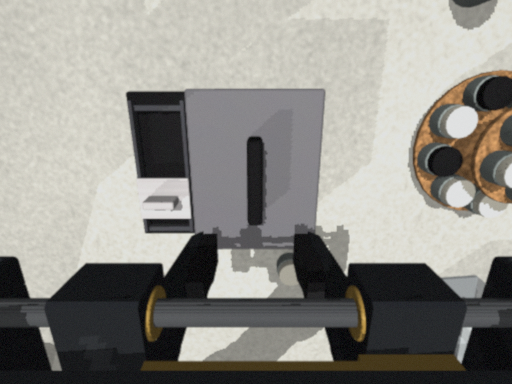

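Lid flat at z=98 mm (slopes ≤0.001), centred within about 0.5 mm. The fin is at (450.9,150.7). I close the fingers and go to its -y side.

```bash
python3 -m inch '[[-25,0,-14,0,0,0],[-30,0,-16,0,0,0],[-30,0,-16,0,0,0],[-24.5,0,-14.3,0,0,0],[0,20,0,0,0,0],[0,30,0,0,0,0],[0,30,0,0,0,0],[0,20,0,0,0,0],[0,10,0,0,0,0],[0,0,0,0,0,0],[0,0,0,0,0,0]]' 0 30
python3 - <<'E'
from h import *
d=snap('wrist','wrist6');print(d['s']['tool_pos'],d['s']['opening']);snap('scene','scene6')
E
```

```text
clock: 11.37
tool_pos: [0.4472, 0.1242, 0.1442]
eef_rot: [0.707, -0.031, 0.028, -0.706]
contact_force: [-0.0, -0.3, 1.0]
opening: 0.007
[0.44724429 0.12415436 0.14418736] 0.006558091168161803
```

View pics/wrist6.png

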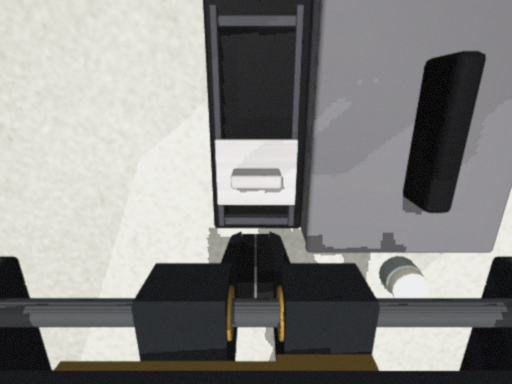

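The closed fingers (255,260) are lined up behind the fin (256,180). I lower and push.

```bash
python3 -m inch '[[0,20,0,0,0,0],[0,20,0,0,0,0],[0,12,0,0,0,0],[0,6,0,0,0,0],[0,0,0,0,0,0],[0,0,0,0,0,0]]'
python3 -m inch '[[0,0,4,0,0,0],[0,0,4,0,0,0],[0,0,4,0,0,0],[0,0,4,0,0,0],[0,0,5,0,0,0],[0,0,5,0,0,0],[0,0,5,0,0,0],[0,0,5,0,0,0],[0,0,0,0,0,0]]'
```

```text
clock: 11.97
tool_pos: [0.4488, 0.1247, 0.0879]
eef_rot: [-0.706, 0.029, -0.03, 0.707]
contact_force: [0.2, 0.3, -0.5]
opening: 0.002
clock: 12.72
tool_pos: [0.4517, 0.1621, 0.0873]
eef_rot: [-0.706, 0.029, -0.029, 0.707]
contact_force: [0.5, 0.8, 0.5]
opening: 0.003
```

```bash
python3 -m inch '[[0,0,5,0,0,0],[0,0,5,0,0,0],[0,0,5,0,0,0],[0,0,5,0,0,0],[0,0,4,0,0,0],[0,0,2,0,0,0],[0,0,0,0,0,0],[0,0,0,0,0,0]]'
python3 - <<'E'
from h import *
d=snap('wrist','wrist7');print(d['s']['tool_pos'],d['s']['contact_force'])
d=snap('scene','scene7')
E
```

```text
clock: 13.38
tool_pos: [0.4537, 0.187, 0.0874]
eef_rot: [-0.706, 0.029, -0.03, 0.707]
contact_force: [-0.3, -0.0, 0.1]
opening: 0.003
[0.45366802 0.18697199 0.08736395] [-0.29927353 -0.01660192  0.11013512]
```

View pics/wrist7.png

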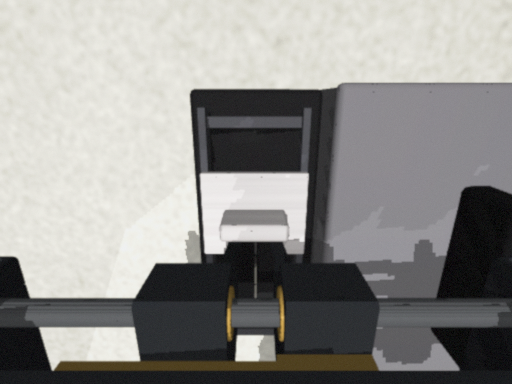

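The tab is sliding with the fingers behind the fin (254,225); the tab's leading edge is at row 172 and the end stop at row 122. I continue in small steps.

```bash
python3 -m inch '[[0,0,4,0,0,0],[0,0,4,0,0,0],[0,0,0,0,0,0],[0,0,0,0,0,0]]'
python3 - <<'E'
from h import *
d=snap('wrist','wrist8');C=cloud(d);print(d['s']['tool_pos'],d['s']['contact_force'])
m=(C[...,2]>.0755)&(C[...,2]<.0815)&(C[...,0]>.4)&(C[...,0]<.487)&(C[...,1]>.08)&(C[...,1]<.28)
n,l,st,_=cv2.connectedComponentsWithStats(m.astype(np.uint8));k=np.argmax(st[1:,4])+1
Q=C[l==k];u=np.array([.0837,.9965]);print('tab along',np.percentile(Q[:,:2]@u,[0.5,99.5])-np.array([.4508,.1506])@u)
E
```

```text
clock: 13.82
tool_pos: [0.454, 0.192, 0.0874]
eef_rot: [0.708, -0.031, 0.03, -0.705]
contact_force: [1.5, -5.3, 2.6]
opening: 0.005
[0.45404794 0.19196165 0.08740302] [ 1.48173754 -5.27309917  2.55359453]
tab along [0.03139764 0.082477  ]
```

View pics/wrist8.png

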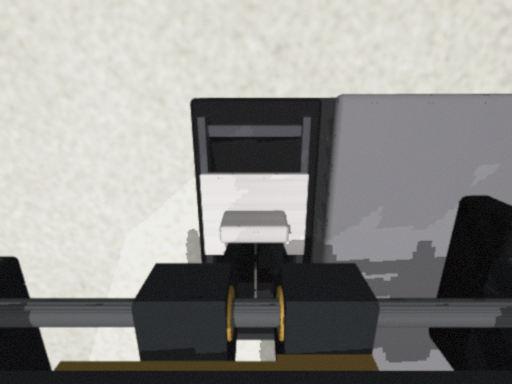

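```bash
python3 -m inch '[[0,0,3,0,0,0],[0,0,0,0,0,0],[0,0,0,0,0,0],[0,0,0,0,0,0]]'
python3 - <<'E'
from h import *
d=snap('wrist','wrist9');C=cloud(d);print(d['s']['tool_pos'],d['s']['contact_force'])
m=(C[...,2]>.0755)&(C[...,2]<.0815)&(C[...,0]>.4)&(C[...,0]<.487)&(C[...,1]>.08)&(C[...,1]<.28)
n,l,st,_=cv2.connectedComponentsWithStats(m.astype(np.uint8));k=np.argmax(st[1:,4])+1
Q=C[l==k];u=np.array([.0837,.9965]);print('tab along',np.percentile(Q[:,:2]@u,[0.5,99.5])-np.array([.4508,.1506])@u)
E
```

```text
clock: 14.2
tool_pos: [0.454, 0.1921, 0.0874]
eef_rot: [0.709, -0.032, 0.03, -0.704]
contact_force: [1.6, -10.8, 5.0]
opening: 0.001
[0.4540056  0.19210322 0.08741621] [  1.55827497 -10.79208472   5.02821595]
tab along [0.03156367 0.08253476]
```

The TCP did not advance for another 3 mm at 10.8 N, so the tab is at its far stop. I back off and look at the button.

```bash
python3 -m inch '[[0,0,-5,0,0,0],[0,0,-8,0,0,0],[0,-15,-15,0,0,0],[0,-25,-20,0,0,0],[0,-20,-20,0,0,0],[0,0,-12,0,0,0],[0,0,0,0,0,0],[0,0,0,0,0,0],[0,0,0,0,0,0]]'
python3 - <<'E'
from h import *
d=snap('wrist','wrist10');C=cloud(d);print(d['s']['tool_pos'],d['s']['contact_force'])
np.savez('pics/wrist10.npz',cloud=C,img=d['img'],z=d['range_z'],wfc=d['wfc'],mtx=d['mtx'])
u=np.array([.0837,.9965]);
m=(C[...,2]>.0755)&(C[...,2]<.0815)&(C[...,0]>.4)&(C[...,0]<.487)&(C[...,1]>.08)&(C[...,1]<.28)
n,l,st,_=cv2.connectedComponentsWithStats(m.astype(np.uint8));k=np.argmax(st[1:,4])+1
print('tab',cv2.minAreaRect((C[l==k][:,:2]*1000).astype(np.float32)))
m=(C[...,2]>.0655)&(C[...,2]<.074)&(C[...,0]>.4)&(C[...,0]<.487)&(C[...,1]>.1)&(C[...,1]<.2)&(d['img'].min(-1)>90)
n,l,st,_=cv2.connectedComponentsWithStats(m.astype(np.uint8));k=np.argmax(st[1:,4])+1
print('button',st[k],cv2.minEnclosingCircle((C[l==k][:,:2]*1000).astype(np.float32)),np.median(C[l==k],axis=0))
E
```

```text
clock: 15.0
tool_pos: [0.4477, 0.119, 0.1466]
eef_rot: [-0.706, 0.029, -0.029, 0.707]
contact_force: [-0.5, 0.2, 0.6]
opening: 0.007
[0.44768272 0.11897482 0.14659717] [-0.51753143  0.19226391  0.63972608]
tab ((454.7213439941406, 206.63433837890625), (51.8730583190918, 62.206607818603516), 85.29914855957031)
button [ 236  146   39   39 1193] ((449.9399719238281, 149.052978515625), 16.027923583984375) [0.45010422 0.14982658 0.0698828 ]
```

View pics/wrist10.png

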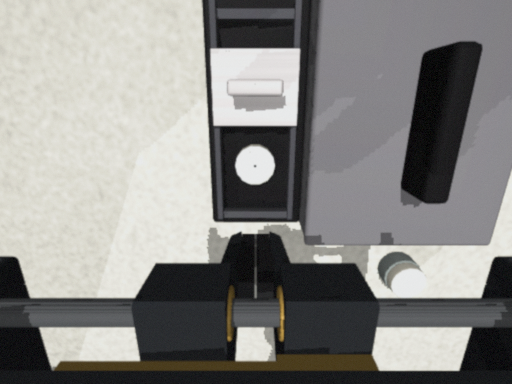

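The button is exposed at (255,165), world (450,149), top at 70 mm; the tab is at its stop. I move above it, offset 3 mm away from the lid handle for body clearance, and press.

```bash
python3 -m inch '[[-1.5,0,15,0,0,0],[-1.7,15,15.2,0,0,0],[0,20,0,0,0,0],[0,20,0,0,0,0],[0,8,0,0,0,0],[0,4,0,0,0,0],[0,0,0,0,0,0],[0,0,0,0,0,0]]'
python3 -m inch '[[0,2,0,0,0,0],[0,2,0,0,0,0],[0,2,0,0,0,0],[0,2,0,0,0,0],[0,0,0,0,0,0],[0,0,0,0,0,0]]'
```

```text
clock: 15.72
tool_pos: [0.4473, 0.1481, 0.0805]
eef_rot: [-0.706, 0.03, -0.03, 0.707]
contact_force: [0.3, -0.0, -0.1]
opening: 0.007
clock: 16.22
tool_pos: [0.4472, 0.1479, 0.0723]
eef_rot: [0.706, -0.03, 0.03, -0.706]
contact_force: [0.5, 0.6, 0.2]
opening: 0.004
```

```bash
python3 -m inch '[[0,2,0,0,0,0],[0,2,0,0,0,0],[0,2,0,0,0,0],[0,2,0,0,0,0],[0,0,0,0,0,0],[0,0,0,0,0,0]]'
python3 -m inch '[[0,1,0,0,0,0],[0,1,0,0,0,0],[0,0,0,0,0,0],[0,0,0,0,0,0]]'
```

```text
clock: 16.72
tool_pos: [0.4474, 0.1479, 0.0644]
eef_rot: [-0.706, 0.03, -0.03, 0.706]
contact_force: [0.1, 0.1, 3.4]
opening: 0.003
clock: 17.05
tool_pos: [0.4474, 0.148, 0.0625]
eef_rot: [-0.706, 0.03, -0.03, 0.707]
contact_force: [-0.2, 0.5, 5.0]
opening: 0.009
```

```bash
python3 -m inch '[[0,1,0,0,0,0],[0,1,0,0,0,0],[0,0,0,0,0,0],[0,0,0,0,0,0]]'
```

```text
clock: 17.38
tool_pos: [0.4474, 0.148, 0.0621]
eef_rot: [-0.706, 0.029, -0.03, 0.707]
contact_force: [-1.7, -0.2, 25.6]
opening: 0.007
```

The button bottomed: z=62.1 mm and the force jumped to 25.6 N. I retract and do the final check.

```bash
python3 -m inch '[[0,-3,0,0,0,0],[0,-6,0,0,0,0],[0,-15,0,0,0,0],[0,-30,0,0,0,0],[0,-35,0,0,0,0],[0,-35,0,0,0,0],[0,-30,-20,0,0,0],[0,-10,-25,0,0,0],[0,0,-10,0,0,0],[0,0,0,0,0,0],[0,0,0,0,0,0],[0,0,0,0,0,0]]'
python3 - <<'E'
from h import *
d=snap('wrist','wrist11');C=cloud(d);print(d['s']['clock'],d['s']['tool_pos'],d['s']['contact_force'])
m=(C[...,2]>.0755)&(C[...,2]<.0815)&(C[...,0]>.4)&(C[...,0]<.487)&(C[...,1]>.08)&(C[...,1]<.28)
n,l,st,_=cv2.connectedComponentsWithStats(m.astype(np.uint8));k=np.argmax(st[1:,4])+1
print('tab',cv2.minAreaRect((C[l==k][:,:2]*1000).astype(np.float32)))
m=(C[...,2]>.055)&(C[...,2]<.074)&(C[...,0]>.4)&(C[...,0]<.487)&(C[...,1]>.1)&(C[...,1]<.18)&(d['img'].min(-1)>90)
n,l,st,_=cv2.connectedComponentsWithStats(m.astype(np.uint8));k=np.argmax(st[1:,4])+1
print('button',np.median(C[l==k],axis=0))
m=(d['range_z']>0)&(C[...,2]>.0945)&(C[...,2]<.103)&(C[...,0]>.48)&(C[...,0]<.66)
n,l,st,_=cv2.connectedComponentsWithStats(m.astype(np.uint8));k=np.argmax(st[1:,4])+1
Q=C[l==k];print('lid',cv2.minAreaRect((Q[:,:2]*1000).astype(np.float32)));A=np.c_[Q[:,:2]-[.563,.1745],np.ones(len(Q))];print(np.linalg.lstsq(A,Q[:,2],rcond=None)[0])
a=snap('scene','scene12')['img'];b=cv2.imread('pics/scene0.png')[:,:,::-1]
side=snap('side','side12')['img'];
cv2.imwrite('pics/cmp.png',np.hstack([a,side])[:,:,::-1][:, :1024] if 0 else cv2.resize(np.hstack([a,side])[:,:,::-1],(800,300)))
S=np.load('pics/scene0.npz');c2=cloud(snap('scene'))
m=(S['cloud'][...,0]>.5)&(S['cloud'][...,2]>.028)&(S['cloud'][...,2]<.04)&(abs(S['cloud'][...,1])<.05)
m2=(c2[...,0]>.56)&(c2[...,0]<.65)&(c2[...,2]>.028)&(c2[...,2]<.04)&(abs(c2[...,1])<.05)
print('pot',np.median(S['cloud'][m],0),np.median(c2[m2],0))
E
```

```text
clock: 18.38
tool_pos: [0.442, 0.0943, 0.2231]
eef_rot: [-0.706, 0.03, -0.028, 0.707]
contact_force: [0.9, 0.1, 0.3]
opening: 0.003
18.3833 [0.44197761 0.09432258 0.22314099] [0.88075486 0.06097834 0.25912527]
tab ((454.94970703125, 206.7467041015625), (51.85418701171875, 61.972442626953125), 85.2594985961914)
button [0.4497177  0.14970163 0.0699465 ]
lid ((561.741943359375, 163.56202697753906), (160.19789123535156, 144.06005859375), 85.34893798828125)
[0.00165303 0.00076478 0.09820168]
pot [ 0.61021013 -0.00444488  0.0339068 ] [0.60571394 0.00085557 0.03364705]
```

View pics/cmp.png

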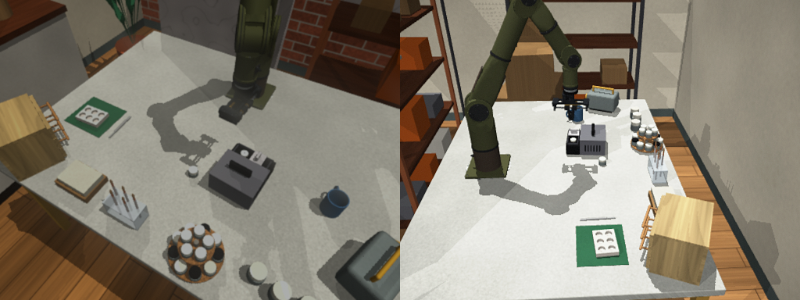

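View pics/wrist11.png

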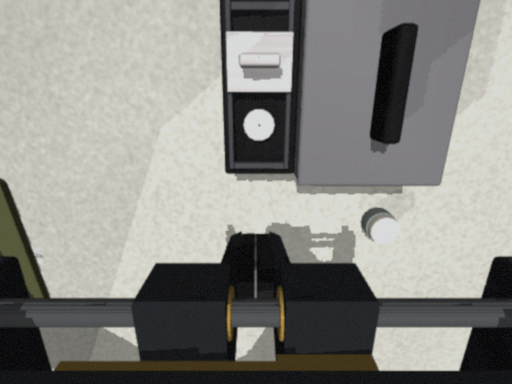

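The pictures show the lid seated, the tab aside, the button back up at (259,125), and the pot, mug, dish and tool where they started. The two pot readings differ only because their masks did: my first fit gave (604.9, 1.0), and now it reads (605.7, 0.9).

```bash
python3 -c "
from plant import r
print(r.finish_job(), r.get_state()['clock'])"
```

```text
the job is handed in; nothing more can be done
the job is handed in; nothing more can be done
```

I set the lid on the box and let go, slid the child-lock tab to its far stop, pressed the start button right down and released it. The job was handed in at about 18.5 s, with the arm clear of everything.

**Last checks**
- **Lid:** after release, its plate top was flat at 98 mm, which is rim plus plate thickness, and centred on the mouth within about 0.5 mm. The last view caught only part of the lid, but still showed it level at 98 mm.
- **Tab:** it moved about 56 mm, then stayed put against 10.8 N. It was still there at the end.
- **Button:** it bottomed with the fingertip at 62.1 mm and the force rising to 25.6 N. It came back up to 70 mm.
- **Bystanders:** the pot was within about 1 mm of its first position. My final script's "before" and "after" pot numbers disagreed by about 5 mm, but only because their search areas differed. The mug, dish and sculpting tool looked unmoved in the pictures; I did not measure them.
- **Figure:** hidden under the lid, so I could not check that it is still standing. Nothing touched it on the way down.

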